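Close the bench service trough with its tongued cover

TASK

Close the open service trough on the lab bench with the cover panel that has a tongue: hold it by its grip, slope it tongue end down, slide the tongue under the trough's lip, then lower the other end until the cover lies flat between lip and kerb, centred sideways on the trough, and only then let go. Leave the similar plain-edged panel without a tongue where it lies.

Things in the scene. Friction and masses are not known exactly. Their poses are not given: they have to be found in the camera images.
- cover: The cover to fit: loose white panel, 130 (x) x 120 (y) x 16 mm, about 0.24 kg, T-shaped from above: a tongue juts from its -x edge. In mid-top an upright grey grip rib, 14 mm thick in x, 60 mm long in y, from 16 to 52 mm above the underside. Origin: centre of the panel's underside (tongue not counted); x points away from the tongue, z up. Starts flat on the bench, tongue roughly towards the robot.
- tongue_edge (a point): Middle of the free edge of the cover's tongue: in the cover's frame x = -99, y = 0, z = +7 mm. Axes as the cover's. The tongue is 34 mm long, 90 mm wide (centred in y), 6 mm thick, its underside 4 mm above the panel's underside.
- trough: Open grey steel trough fixed to the bench, 160 mm wide (y), two pipes in it. Origin: on the bench under the centre of the opening; x points from the groove (robot side) to the kerb, z up. Runners along x, tops 28 mm above the bench, |y| 33 to 67 mm, carry the cover. Kerb at +x: inner face at x = +75 mm, 18 mm thick, top 42 mm up. Closed, the cover's axes match the trough's, its origin 28 mm above this one.
- lip_edge (a point): Middle of the lower edge of the lip over the groove, at the -x end: in the trough's frame x = -75, y = 0, z = 41 mm. Lip 7 mm thick (top at 48 mm). The groove beneath, open to +x, is 43 mm deep in x, floor at 6 mm. Lip to kerb is 150 mm, for a 130 mm panel plus 34 mm tongue: it goes in only tongue first and sloping (10 to 25 degrees, kerb end high); closed, the panel has 20 mm of play in x.
- blank: Bystander to leave alone, loose: the same white panel (130 x 120 x 16 mm) with the same grip rib but no tongue, plain square edges all round. Origin: centre of its underside.
There are look-alikes about, which are no part of the job. What is shaped like the cover but orange is not meant.

How it is judged:
By the outcome, as a careful person would: the job done as asked, in the order asked, and still so for the second after the job is handed in, with the robot touching nothing.
It also fails if it takes over 46 s, if anything falls off the work surface, if the arm or the gripper's body presses on something with over 40 N, if the wrist force passes 120 N, or if a joint passes its speed limit or range.

ROBOT

A 6-joint arm with a two-finger parallel gripper is mounted at the origin on the work surface. World frame = base frame: x ahead of the robot, y to its left, z up, the work surface at z = 0. Lengths are in m, angles in rad, forces in N, time in s.
With the tool pointing down it reaches from about 0.3 to 0.775 m from the base axis. Payload 14.6 kg.
Tool frame: the origin (TCP) lies midway between the tips of the shut fingers; the grasp point (between the pads) lies 19 mm behind it (ctrl.hold_point_z is the distance from the TCP to the grasp point, in m); z points along the fingers, x is the direction in which the jaws open and shut, and the axes are right-handed (so a half turn about z gives the same grasp; the last joint's range is limited). The gripper opens to 94 mm and grips with 3 to 60 N. Pads are 16 mm wide; open, the fingers measure 119 mm over their backs; the gripper's body (75 mm by 177 mm) begins 78 mm behind the grasp point.
Start: joints at [1.226, 0.3, 1.521, -0, 1.321, -0.067], TCP at [0.151, 0.529, 0.205] pointing down, gripper open.
Joint ranges: [-3.03, 3.03], [-0.79, 2.21], [0.23, 2.52], [-1.04, 4.18], [0, 3.07], [-2.55, 2.55]. Speed limits (rad/s): [2.22, 2.22, 2.57, 3.14, 3.14, 3.14].

INTERFACE

Orientations are given as [roll, pitch, yaw] about the fixed x, y, z axes, in that order (R = Rz(yaw) Ry(pitch) Rx(roll)).
In Python, from station import ctrl, viewer, ticket, nets gives the robot as it stands.
- The arm moves only by the tool carry_out, never from a script. Its argument "commands" is one flat list of numbers, 7 for each row, row after row: the closure, from -1 (fully open) to 1 (shut), so that 0 is half open, then the shift along the world's x, y, z in cm, then the turn, a rotation vector about the world's x, y, z in rad. In form: [gripper, tx, ty, tz, ax, ay, az, gripper, tx, ty, tz, ax, ay, az, ...]. A call has 1 to 12 rows; each row is the pose to reach, as a shift and turn from the pose measured when the call began; what a row does not reach only later rows make up. A row lasts 1/12 s, in which the tool goes at most 41.7 mm and 7.16 degrees, less where a joint would pass 70% of its speed; a pose out of reach is approached as far as the arm can. A call with a gripper value outside its range is refused whole. The fingers move at their own pace and stop on an object; "force" is the grip in N (left out, the last holds). Time passes only in rows, so rows that repeat a pose let the fingers close. It gives the time, the measured TCP pose, the force and the opening at its end, in the units of the state.
- ctrl.get_obs(): the state, without advancing time (a new reading comes with each control period).
- viewer.camera(name): name is "scene" or "top" or "wrist"; returns (picture, depth): 384x512x3 uint8, blue, green, red; 384x512 float32, m along the optical axis (not along the pixel's ray), 0 where there is no reading.
- viewer.camera_info(name): a dict with "fx", "fy", "cx", "cy" (pixels), "D" ([k1, k2, p1, p2, k3] as OpenCV has them; the pictures are not rectified), "R" (3x3) and "t" (3): a world point X has camera coordinates R X + t. Camera axes: x right, y down, z forward; pixel columns grow to the right and rows downward; lengths in m; the calibration is good to about 2 mm. A picture is of the moment at which its call begins: read the wrist's pose just before it. camera_info takes no time and is no camera call; for the wrist camera it gives the pose at the moment of the call.
- ticket.hand_in(): hands the job in, once; it reports no verdict.
Trained networks look in the newest picture that a camera, given by its name, has taken for a name from the list of things; names that differ only in an ending like _2 or _b are one class to them, and where a whole thing is asked for, a point or a joint stands for the part that bears it (a point fixed in the world has none). Each returns a list of dicts, best first, with "confidence" (0 to 1); they miss things now and then, are a little off and sometimes report something else, mostly with a low value. They report only what shows in the picture. A call takes as long as a camera call. They do not tell look-alikes from the thing itself.
- nets.silhouettes(camera, thing): "region" (384x512 bool, what is visible of it) and "extent" ([left, top, right, bottom] in pixels, round what is visible of it).
The state is a dict: "time_s": time; "qpos": joint angles; "joint_vel": joint speeds; "tau": joint torques, N m; "ee_pos": TCP position; "eef_rot": TCP orientation; "force": force on the tool from outside, world axes, zero at the start; "moment": the same for the moment, N m; "grip_width": finger opening in m.
Only numpy, scipy, OpenCV 4.12 (cv2) and the standard library are available. Lean on these libraries where they do the work, as an engineer would, in place of code of your own. Each camera call takes 0.05 s, during which the arm holds its last target. There are 200 camera calls.

## Working session

There is one attempt and no reset: what is moved stays moved. The work goes in short steps, Python scripts to look and compute and a tool call to move; the robot and the scene stay as the last step left them, time stands still between calls to the robot, and variables do not carry over. Pictures are saved under pics/ and viewed, about 8 in all and at most 12, crops included, and the job is handed in when it is done.

Besides the shell and the picture viewer there is one more tool, called by a JSON object that holds its "op" and its "data", one argument or row to a line. carry_out: Moves the arm, as the interface text tells. Its arguments: {"type":"object","properties":{"commands":{"type":"array","items":{"type":"number"}},"force":{"type":"number"}},"required":["commands"]}

```bash
mkdir -p pics
cat > h.py <<'E'
import numpy as np, cv2
from station import ctrl, viewer, ticket, nets
def cloud(name):
    im,d=viewer.camera(name); I=viewer.camera_info(name)
    K=np.array([[I['fx'],0,I['cx']],[0,I['fy'],I['cy']],[0,0,1.]]); h,w=d.shape
    u,v=np.meshgrid(np.arange(w),np.arange(h))
    p=cv2.undistortPoints(np.stack([u,v],-1).reshape(-1,1,2).astype(np.float64),K,np.array(I['D'])).reshape(h,w,2)
    X=np.dstack([p*d[...,None],d[...,None]])
    W=(X-np.array(I['t']).reshape(3))@np.array(I['R'])
    W[d==0]=np.nan
    return im,W
E
python3 - <<'E'
from h import *
ims=[]
for n in ('scene','top'):
    im,W=cloud(n); ims.append(im); np.save(f'{n}.npy',W)
    cv2.imwrite(f'pics/{n}.png',im)
    for t in ('cover','blank','trough','tongue_edge'):
        for r in nets.silhouettes(n,t)[:3]:
            m=r['region']; c=W[m]; print(n,t,round(r['confidence'],2),r['extent'],np.nanmedian(c,0).round(3))
cv2.imwrite('pics/both.png',cv2.resize(np.hstack(ims),(800,300)))
print(ctrl.get_obs())
E
```

```text
scene cover 0.82 [320.9, 151.0, 356.7, 191.5] [0.238 0.306 0.017]
scene cover 0.81 [353.2, 256.6, 417.8, 314.1] [0.651 0.472 0.017]
scene blank 0.86 [211.6, 208.6, 262.9, 247.0] [ 0.524 -0.008  0.017]
scene trough 0.87 [142.8, 169.8, 197.9, 231.1] [ 0.454 -0.26   0.027]
scene tongue_edge 0.94 [318.3, 150.8, 356.9, 193.5] [0.238 0.305 0.017]
scene tongue_edge 0.84 [308.4, 200.3, 352.3, 247.8] [0.476 0.294 0.017]
scene tongue_edge 0.69 [353.0, 259.0, 412.0, 312.8] [0.65  0.472 0.017]
top cover 0.68 [130.6, 225.7, 188.7, 299.2] [0.228 0.302 0.015]
top cover 0.6 [135.9, 140.8, 192.7, 205.5] [0.456 0.291 0.015]
top blank 0.92 [252.5, 127.1, 299.8, 179.8] [ 0.51  -0.011  0.016]
top trough 0.7 [333.1, 127.7, 412.5, 218.3] [ 0.45  -0.258  0.027]
top tongue_edge 0.66 [132.9, 225.9, 186.9, 296.2] [0.228 0.302 0.015]
top tongue_edge 0.64 [136.3, 139.3, 193.4, 209.9] [0.457 0.29  0.015]
{'time_s': 0.5, 'qpos': array([ 1.22640002e+00,  2.99882482e-01,  1.52100575e+00,  6.47073627e-06,
        1.32070027e+00, -6.65834514e-02]), 'joint_vel': array([-3.25098101e-04, -2.51369699e-03, -4.26947630e-04,  3.71654031e-05,
        2.20390708e-03,  1.03337077e-03]), 'tau': array([-1.04610834e-03, -5.31347895e+01, -3.52739525e+01,  7.07988767e-02,
        2.15294771e-02, -5.74076739e-05]), 'ee_pos': array([0.15082757, 0.5289026 , 0.20545276]), 'eef_rot': array([-3.14158667e+00, -4.56014249e-06,  1.29298187e+00]), 'force': array([0.97066465, 0.13025708, 0.57097977]), 'moment': array([-0.01009237,  0.05256048,  0.0130779 ]), 'grip_width': 0.09388811916363225}
```

View pics/top.png

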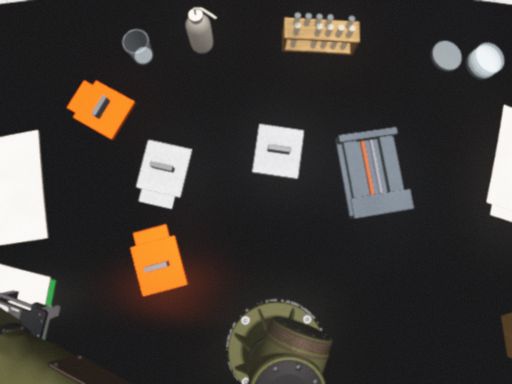

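View pics/scene.png

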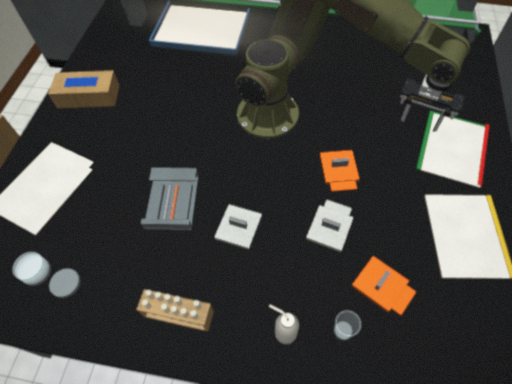

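Run:
```python
from h import *
for n in ('scene','top'):
    im=cv2.imread(f'pics/{n}.png'); W=np.load(f'{n}.npy')
    near=lambda c,r: np.hypot(W[...,0]-c[0],W[...,1]-c[1])<r
    for nm,c,r in (('cover',(.465,.292),.13),('trough',(.452,-.259),.16)):
        m=near(c,r)&(W[...,2]>.008)
        print(n,nm,m.sum(), cv2.minAreaRect((W[m][:,:2]*1000).astype(np.float32)))
        if nm=='cover':
            b=m&(im.min(2)>150); g=m&(W[...,2]>.035)
            print(' white',cv2.minAreaRect((W[b][:,:2]*1000).astype(np.float32)),np.median(W[b],0)); print(' rib',g.sum(),cv2.minAreaRect((W[g][:,:2]*1000).astype(np.float32)))
        else:
            for lo,hi in((.044,.06),(.036,.0435),(.022,.033)):
                g=m&(W[...,2]>lo)&(W[...,2]<hi); print(lo,g.sum(),cv2.minAreaRect((W[g][:,:2]*1000).astype(np.float32)),np.median(W[g],0))
```

```text
scene cover 1503 ((458.2978515625, 310.9981384277344), (187.3863067626953, 205.00982666015625), 10.216601371765137)
 white ((455.5716552734375, 295.0995178222656), (118.6657943725586, 167.45132446289062), 76.67560577392578) [0.469683   0.2948796  0.01657523]
 rib 116 ((473.3545227050781, 291.28936767578125), (60.17485046386719, 16.46735954284668), 75.45610046386719)
scene trough 2299 ((458.3962707519531, -278.5213317871094), (224.55148315429688, 196.2655487060547), 8.263535499572754)
0.044 636 ((454.9958190917969, -262.4202880859375), (223.03819274902344, 161.4082489013672), 7.485591888427734) [ 0.37669695 -0.27169563  0.04843524]
0.036 205 ((458.441650390625, -261.35870361328125), (218.5030975341797, 160.99896240234375), 9.02305793762207) [ 0.55611688 -0.24957495  0.04120967]
0.022 813 ((459.9673156738281, -261.6297607421875), (215.4427947998047, 159.3937530517578), 8.842950820922852) [ 0.47878144 -0.25216229  0.02825106]
top cover 2535 ((454.370361328125, 292.765380859375), (121.2098159790039, 165.12234497070312), 76.86742401123047)
 white ((454.14154052734375, 292.8397521972656), (120.60262298583984, 165.05929565429688), 76.20943450927734) [0.45848741 0.2911685  0.01496653]
 rib 149 ((470.93505859375, 289.2297668457031), (60.725074768066406, 14.287713050842285), 76.9682846069336)
top trough 3922 ((454.2112121582031, -263.67364501953125), (220.76548767089844, 162.1890106201172), 8.19711971282959)
0.044 1218 ((453.6598205566406, -264.03350830078125), (219.5713653564453, 161.63385009765625), 8.19711971282959) [ 0.37097763 -0.27322025  0.04754197]
0.036 382 ((454.33184814453125, -262.96295166015625), (221.17425537109375, 159.2221221923828), 7.862584114074707) [ 0.55256444 -0.24593944  0.04118586]
0.022 1486 ((447.01904296875, -255.77076721191406), (214.89999389648438, 155.03009033203125), 4.91297721862793) [ 0.47280996 -0.26240476  0.02758793]
```

{"op": "carry_out", "data": {
  "commands": [-1, 32.1, -23.9, 2, 0, 0, -1.525, -1, 32.1, -23.9, 2, 0, 0, -1.525, -1, 32.1, -23.9, 2, 0, 0, -1.525, -1, 32.1, -23.9, 2, 0, 0, -1.525, -1, 32.1, -23.9, 2, 0, 0, -1.525, -1, 32.1, -23.9, 2, 0, 0, -1.525, -1, 32.1, -23.9, 2, 0, 0, -1.525, -1, 32.1, -23.9, 2, 0, 0, -1.525, -1, 32.1, -23.9, 2, 0, 0, -1.525, -1, 32.1, -23.9, 2, 0, 0, -1.525, -1, 32.1, -23.9, 2, 0, 0, -1.525, -1, 32.1, -23.9, 2, 0, 0, -1.525],
  "force": 40
}}

```text
time_s: 1.5
ee_pos: [0.473, 0.2886, 0.2252]
eef_rot: [3.141, 0.0, -0.216]
force: [-0.1, -0.4, 0.4]
grip_width: 0.0939
```

{"op": "carry_out", "data": {
  "commands": [-1, 0, 0, 0, 0, 0, 0, -1, 0, 0, 0, 0, 0, 0]
}}

```text
time_s: 1.67
ee_pos: [0.473, 0.2885, 0.2251]
eef_rot: [3.141, 0.0, -0.213]
force: [0.0, -0.6, -1.0]
grip_width: 0.0941
```

Run:
```python
from h import *
im,W=cloud('wrist'); cv2.imwrite('pics/w1.png',im); np.save('w1.npy',W)
o=ctrl.get_obs(); print(o['time_s'],o['ee_pos'],o['eef_rot'])
m=(W[...,2]>.008)&(W[...,2]<.07)&(np.hypot(W[...,0]-.46,W[...,1]-.292)<.13)
f=lambda g:cv2.minAreaRect((W[g][:,:2]*1000).astype(np.float32))
print(f(m)); print(f(m&(W[...,2]>.035)), np.median(W[m&(W[...,2]>.035)],0))
p=m&(W[...,2]<.022); print(f(p),np.median(W[p],0))
```

```text
1.7167 [0.47291509 0.28865772 0.22516272] [ 3.14138336e+00  2.98591300e-04 -2.11406098e-01]
((455.15802001953125, 294.9280700683594), (120.8604736328125, 163.55841064453125), 76.78795623779297)
((471.86065673828125, 291.328369140625), (60.17282485961914, 13.307759284973145), 77.63775634765625) [0.47197944 0.29432743 0.05101951]
((455.15802001953125, 294.9280700683594), (120.8604736328125, 163.55841064453125), 76.78795623779297) [0.45716523 0.29939855 0.01498332]
```

View pics/w1.png

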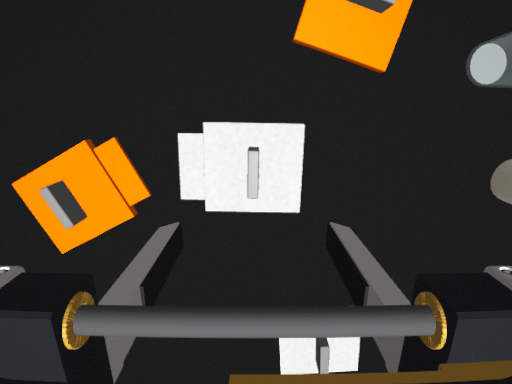

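{"op": "carry_out", "data": {
  "commands": [-1, -0.1, 0.22, -4, 0, 0, -0.016, -1, -0.1, 0.22, -8, 0, 0, -0.016, -1, -0.1, 0.22, -12, 0, 0, -0.016, -1, -0.1, 0.22, -15, 0, 0, -0.016, -1, -0.1, 0.22, -18, 0, 0, -0.016, -1, -0.1, 0.22, -19.5, 0, 0, -0.016, -1, -0.1, 0.22, -20.4, 0, 0, -0.016, -1, -0.1, 0.22, -20.4, 0, 0, -0.016, 1, -0.1, 0.22, -20.4, 0, 0, -0.016, 1, -0.1, 0.22, -20.4, 0, 0, -0.016, 1, -0.1, 0.22, -20.4, 0, 0, -0.016, 1, -0.1, 0.22, -20.4, 0, 0, -0.016],
  "force": 45
}}

```text
time_s: 2.72
ee_pos: [0.4723, 0.2911, 0.0222]
eef_rot: [-3.141, -0.001, -0.227]
force: [0.4, 0.1, 0.9]
grip_width: 0.0706
```

{"op": "carry_out", "data": {
  "commands": [1, 0, 0, 0, 0, 0, 0, 1, 0, 0, 0, 0, 0, 0, 1, 0, 0, 0, 0, 0, 0, 1, 0, 0, 0, 0, 0, 0]
}}

```text
time_s: 3.05
ee_pos: [0.4724, 0.2911, 0.0223]
eef_rot: [-3.141, -0.001, -0.227]
force: [0.6, -0.1, 0.3]
grip_width: 0.044
```

{"op": "carry_out", "data": {
  "commands": [1, 0, 0, 0, 0, 0, 0, 1, 0, 0, 0, 0, 0, 0, 1, 0, 0, 0, 0, 0, 0, 1, 0, 0, 0, 0, 0, 0, 1, 0, 0, 0, 0, 0, 0, 1, 0, 0, 0, 0, 0, 0, 1, 0, 0, 0, 0, 0, 0]
}}

```text
time_s: 3.63
ee_pos: [0.4724, 0.2912, 0.0223]
eef_rot: [-3.141, -0.001, -0.227]
force: [0.1, 0.2, 0.7]
grip_width: 0.0139
```

{"op": "carry_out", "data": {
  "commands": [1, 0, 0, 2, 0, 0, 0, 1, 0, 0, 5, 0, 0, 0, 1, 0, 0, 9, 0, 0, 0, 1, 0, 0, 13, 0, 0, 0, 1, 0, -1, 15, 0, 0, 0, 1, 0.2, -4, 16, 0, 0, 0.02, 1, 0.5, -8, 16, 0, 0, 0.05, 1, 0.7, -12, 16, 0, 0, 0.08, 1, 0.9, -16, 16, 0, 0, 0.11, 1, 1.1, -20, 16, 0, 0, 0.14, 1, 1.3, -24, 16, 0, 0, 0.17, 1, 1.5, -28, 16, 0, 0, 0.2]
}}

```text
time_s: 4.63
ee_pos: [0.4869, 0.0093, 0.1823]
eef_rot: [-3.141, -0.001, -0.025]
force: [0.4, 0.7, -1.7]
grip_width: 0.0137
```

{"op": "carry_out", "data": {
  "commands": [1, 0.2, -4, 0, 0, 0, 0.03, 1, 0.4, -8, 0, 0, 0, 0.06, 1, 0.6, -12, 0, 0, 0, 0.09, 1, 0.8, -16, 0, 0, 0, 0.12, 1, 1, -20, 0, 0, 0, 0.14, 1, 1.2, -23, 0, 0, 0, 0.16, 1, 1.3, -25.5, 0, 0, 0, 0.168, 1, 1.3, -26.7, 0, 0, 0, 0.168, 1, 1.3, -26.7, 0, 0, 0, 0.168, 1, 1.3, -26.7, 0, 0, 0, 0.168, 1, 1.3, -26.7, 0, 0, 0, 0.168]
}}

```text
time_s: 5.55
ee_pos: [0.4999, -0.2566, 0.1822]
eef_rot: [-3.14, -0.001, 0.143]
force: [0.1, 0.1, -1.6]
grip_width: 0.0136
```

```bash
cat > m.py <<'E'
from h import *
import sys
from scipy.spatial.transform import Rotation as Ro
tag=sys.argv[1]
o=ctrl.get_obs(); print(o['time_s'],o['ee_pos'],o['eef_rot'],o['force'])
f=lambda g:cv2.minAreaRect((W[g][:,:2]*1000).astype(np.float32)) if g.sum()>5 else 0
ims=[]
for n in ('wrist','top','scene'):
    im,W=cloud(n); ims.append(im); np.save(f'{n}_{tag}.npy',W); cv2.imwrite(f'pics/{n}_{tag}.png',im)
    m=(np.hypot(W[...,0]-.47,W[...,1]+.26)<.16)
    wh=m&(im.min(2)>130)&(W[...,2]>.03)
    print(n,'cover',wh.sum(),f(wh),'lip',f(m&(abs(W[...,2]-.048)<.004)&(im.min(2)<130)&(W[...,0]<.42)))
    # cover in TCP frame (tool x, y)
    T=(W[wh]-o['ee_pos'])@Ro.from_euler('xyz',o['eef_rot']).as_matrix()
    k=abs(T[:,2]-.0063)<.008; print('  tool frame',k.sum(),cv2.minAreaRect((T[k][:,:2]*1000).astype(np.float32)),np.median(T[k][:,2]))
E
python3 m.py a; python3 -c "
import cv2,numpy as np
a=cv2.imread('pics/wrist_a.png');b=cv2.imread('pics/top_a.png')[90:270,280:460];c=cv2.imread('pics/scene_a.png')[110:260,100:250]
cv2.imwrite('pics/c_a.png',np.hstack([cv2.resize(a,(500,375)),np.vstack([cv2.resize(b,(188,188)),cv2.resize(c,(188,187))])]))"
```

```text
5.55 [ 0.49992595 -0.25657273  0.18217064] [-3.14024366e+00 -6.85718161e-04  1.43390955e-01] [ 0.10028962  0.11845114 -1.64898768]
wrist cover 32268 ((461.19647216796875, -251.50352478027344), (234.64503479003906, 137.71737670898438), 8.096766471862793) lip ((364.1687316894531, -223.81698608398438), (51.83525085449219, 55.98662185668945), 7.5624799728393555)
  tool frame 26823 ((-16.718841552734375, -0.6022262573242188), (118.01844787597656, 164.59454345703125), 89.9963607788086) 0.007212966813857642
top cover 1349 ((481.5184326171875, -206.9686279296875), (99.57610321044922, 214.6165313720703), 71.60716247558594) lip ((370.0758056640625, -202.21405029296875), (25.089662551879883, 58.01235580444336), 60.673702239990234)
  tool frame 1234 ((-1.545623779296875, -10.131664276123047), (131.42660522460938, 99.34978485107422), 0.7769439816474915) 0.0066524618049893965
scene cover 1119 ((467.8443603515625, -265.978759765625), (237.9138641357422, 133.62062072753906), 16.446548461914062) lip ((363.95745849609375, -221.65829467773438), (53.882057189941406, 56.305057525634766), 10.054837226867676)
  tool frame 1043 ((-14.712409973144531, -0.2594413757324219), (166.08984375, 121.03108978271484), 0.8736382722854614) 0.005842663242271656
```

View pics/c_a.png

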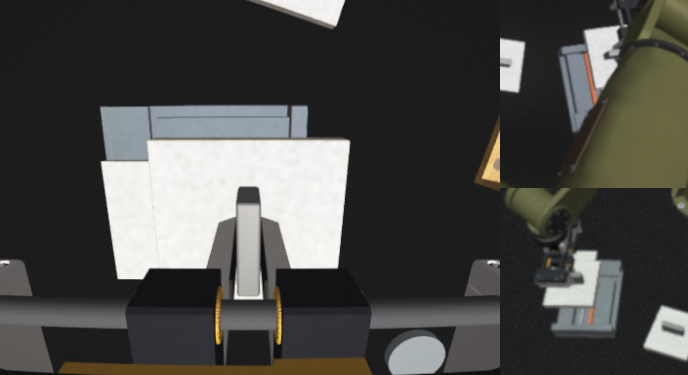

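Run:
```python
from h import *
for n in('wrist_a','top','scene'):
    W=np.load(n+'.npy'); c,s=np.cos(.143),np.sin(.143)
    d=W-np.array([.471,-.2615,0]); x=(d[...,0]*c+d[...,1]*s)*1000; y=(-d[...,0]*s+d[...,1]*c)*1000; z=W[...,2]*1000
    tr=(z>10)&(z<60)&(abs(x)<140)&(y<95)&(y>-95)
    print(n,'ymax by x:',[(a,round(np.nanpercentile(y[tr&(abs(x-a)<8)],99.5),1) if (tr&(abs(x-a)<8)).sum()>20 else None,round(np.nanpercentile(y[tr&(abs(x-a)<8)],.5),1) if (tr&(abs(x-a)<8)).sum()>20 else None) for a in(-110,-90,-50,0,50,85)])
    k=tr&(z>44)&(x<-60); print(' lip x', np.percentile(x[k],[.5,99.5]).round(1), np.median(z[k]).round(1))
    k=tr&(x>65)&(z>36); print(' kerb x', np.percentile(x[k],[.5,99.5]).round(1) if k.sum() else 0, np.median(z[k]).round(1) if k.sum() else 0)
    for yy in(40,50,60): 
        k=tr&(abs(y-yy)<4)&(z<33); print(' runner y',yy,np.percentile(x[k],[1,99]).round(1) if k.sum()>9 else 0, np.median(z[k]).round(1) if k.sum()>9 else 0)
```

```text
wrist_a ymax by x: [(-110, np.float64(80.7), np.float64(25.7)), (-90, np.float64(80.4), np.float64(25.7)), (-50, np.float64(67.6), np.float64(47.8)), (0, np.float64(68.7), np.float64(47.6)), (50, np.float64(68.8), np.float64(47.6)), (85, np.float64(81.0), np.float64(49.1))]
 lip x [-125.3  -74.7] 47.4
 kerb x [75.1 93.1] 41.1
 runner y 40 0 0
 runner y 50 [-72.9  74.1] 27.2
 runner y 60 [-73.   74.6] 27.2
top ymax by x: [(-110, np.float64(80.6), np.float64(-77.2)), (-90, np.float64(78.6), np.float64(-79.3)), (-50, np.float64(66.2), np.float64(-65.1)), (0, np.float64(66.7), np.float64(-67.4)), (50, np.float64(66.6), np.float64(-67.4)), (85, np.float64(80.3), np.float64(-77.9))]
 lip x [-126.9  -75.8] 47.6
 kerb x [73.1 93.3] 41.4
 runner y 40 [-72.4  72.8] 27.6
 runner y 50 [-73.3  73.1] 27.7
 runner y 60 [-72.9  72.5] 27.7
scene ymax by x: [(-110, np.float64(80.1), np.float64(-77.1)), (-90, np.float64(81.6), np.float64(-77.7)), (-50, np.float64(70.1), np.float64(-69.0)), (0, np.float64(77.3), np.float64(-64.9)), (50, np.float64(72.3), np.float64(-74.7)), (85, np.float64(82.2), np.float64(-77.2))]
 lip x [-125.3  -71.6] 48.7
 kerb x [75.8 96.9] 42.1
 runner y 40 [-75.9  94.5] 27.9
 runner y 50 [-76.9  95.3] 28.9
 runner y 60 [-71.1  95.1] 28.1
```

{"op": "carry_out", "data": {
  "commands": [1, -0.1, 0, -1, 0.012, -0.086, 0, 1, -0.3, 0, -2, 0.025, -0.173, 0, 1, -0.5, -0.07, -3, 0.0373, -0.2593, 0, 1, -0.5, -0.07, -5, 0.0373, -0.2593, 0, 1, -0.5, -0.07, -7, 0.0373, -0.2593, 0, 1, -0.5, -0.07, -8, 0.0373, -0.2593, 0, 1, -0.5, -0.07, -8.6, 0.0373, -0.2593, 0, 1, -0.5, -0.07, -8.6, 0.0373, -0.2593, 0, 1, -0.5, -0.07, -8.6, 0.0373, -0.2593, 0]
}}

```text
time_s: 6.45
ee_pos: [0.4956, -0.2573, 0.0971]
eef_rot: [-3.141, -0.263, 0.145]
force: [0.0, -0.1, -2.0]
grip_width: 0.0138
```

```bash
cat > k.py <<'E'
import sys
from h import *
from scipy.spatial.transform import Rotation as Ro
o=ctrl.get_obs(); R=Ro.from_euler('xyz',o['eef_rot']).as_matrix()
Rc=R@np.diag([1,-1,-1.]); T=Ro.from_euler('z',.1435).as_matrix().T
O=T@(o['ee_pos']-Rc@[0,0,.0223]-[.471,-.2607,0]); A=T@Rc
p=lambda *v:((O+A@(np.array(v)/1e3))*1e3).round(1)
print('t',o['time_s'],'origin',(O*1e3).round(1),'tilt/roll/yaw',np.degrees(Ro.from_matrix(A).as_euler('xyz')).round(2),'tip bot/top',p(-99,0,4),p(-99,0,10),'edge',p(-65,0,0),p(-65,0,16),'kerb end',p(65,0,0),'F',o['force'].round(1),o['grip_width'])
if len(sys.argv)>1:
    im,W=cloud('wrist'); d=(W-[.471,-.2607,0])@T.T*1e3; L=(W-o['ee_pos'])@R*1e3
    wh=(im.min(2)>130)&(abs(L[...,2]-6.3)<9)&(abs(L[...,0])<130)&(abs(L[...,1])<90)
    x,y,z=d[wh].T
    k=wh; q=L[k]; print('cover tool',cv2.minAreaRect(q[:,:2].astype(np.float32)),'plane fit z=ax+by+c (trough)',np.linalg.lstsq(np.c_[x,y,np.ones_like(x)],z,rcond=None)[0].round(3))
    cv2.imwrite(f'pics/{sys.argv[1]}.png',im)
E
python3 k.py w2
```

```text
t 6.45 origin [30.6 -0.1 75.5] tilt/roll/yaw [ 1.00e-02 -1.51e+01  7.00e-02] tip bot/top [-66.   -0.2  53.6] [-67.6  -0.2  59.4] edge [-32.2  -0.2  58.6] [-36.3  -0.2  74. ] kerb end [93.4 -0.  92.5] F [ 0.  -0.1 -2. ] 0.013849211225804672
cover tool ((-32.199073791503906, -7.5575714111328125), (195.5383758544922, 140.75770568847656), 0.08136268705129623) plane fit z=ax+by+c (trough) [3.0300e-01 1.2000e-02 8.1309e+01]
```

View pics/w2.png

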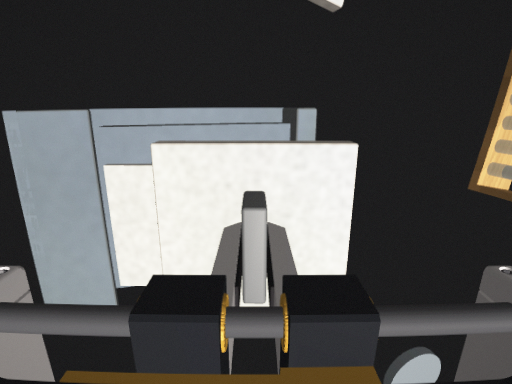

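```bash
cat >> k.py <<'E'
    k=np.zeros(wh.shape,bool); k[155:185,170:340]=1; k&=(im.min(2)>150)
    x,y,z=d[k].T; c=np.linalg.lstsq(np.c_[x,y,np.ones_like(x)],z,rcond=None)[0]
    print('panel plane',c.round(3),'deg',np.degrees(np.arctan(c[0])).round(2),'z at 30,0',(c@[O[0]*1e3,0,1]).round(1),'expected',(A[2,2]*16+O[2]*1e3+ (16*A[2,2]*0)).round(1), 'resid',np.std(z-np.c_[x,y,np.ones_like(x)]@c).round(2))
    k=(abs(d[...,0]+95)<12)&(abs(d[...,2]-48)<6)&(im.max(2)<170);print('lip top z',np.median(d[k][:,2]) if k.sum() else 0)
    k=(abs(L[...,2]-2)<30)&(im.min(2)>150); x0=L[...,0]; y0=L[...,1]
    r=k&(x0>-60)&(x0<60)&(y0<-35); print('panel +y edge, cover y',-np.percentile(y0[r],.5).round(1)); r=k&(x0<-72)&(x0>-97)&(y0<-20); print('tongue +y edge', -np.percentile(y0[r],1).round(1) if r.sum() else 0)
E
python3 k.py w3
```

```text
t 6.5 origin [30.7 -0.3 75.9] tilt/roll/yaw [ -0.02 -15.13   0.07] tip bot/top [-65.9  -0.4  53.9] [-67.5  -0.4  59.7] edge [-32.   -0.4  58.9] [-36.2  -0.4  74.4] kerb end [93.5 -0.2 92.8] F [ 0.  -0.1 -1.7] 0.013769872125366858
cover tool ((-33.201141357421875, -4.820549011230469), (200.4152374267578, 121.96248626708984), 3.952970266342163) plane fit z=ax+by+c (trough) [3.0300e-01 1.2000e-02 8.1392e+01]
 ** On entry to DLASCL parameter number  4 had an illegal value
 ** On entry to DLASCL parameter number  4 had an illegal valueTraceback (most recent call last):
  File "k.py", line 16, in <module>
    x,y,z=d[k].T; c=np.linalg.lstsq(np.c_[x,y,np.ones_like(x)],z,rcond=None)[0]
                    ~~~~~~~~~~~~~~~^^^^^^^^^^^^^^^^^^^^^^^^^^^^^^^^^^^^^^^^^
    x, resids, rank, s = _umath_linalg.lstsq(a, b, rcond,
                         ~~~~~~~~~~~~~~~~~~~^^^^^^^^^^^^^
                                             signature=signature)
                                             ^^^^^^^^^^^^^^^^^^^^
    raise LinAlgError("SVD did not converge in Linear Least Squares")
numpy.linalg.LinAlgError: SVD did not converge in Linear Least Squares
```

```bash
sed -i 's/k&=(im.min(2)>150)$/k\&=(im.min(2)>150)\&np.isfinite(d[...,2])/' k.py; python3 k.py w3
```

```text
t 6.55 origin [30.7 -0.4 75.9] tilt/roll/yaw [ -0.03 -15.13   0.06] tip bot/top [-66.   -0.5  54. ] [-67.5  -0.5  59.8] edge [-32.1  -0.4  59. ] [-36.3  -0.4  74.4] kerb end [93.4 -0.3 92.9] F [-0.2  0.9 -1.7] 0.013671136790207187
cover tool ((-17.000198364257812, -0.3357048034667969), (164.9249267578125, 118.3834457397461), 0.09327985346317291) plane fit z=ax+by+c (trough) [3.0300e-01 1.2000e-02 8.1357e+01]
panel plane [2.6900e-01 1.0000e-03 8.3092e+01] deg 15.07 z at 30,0 91.3 expected 91.4 resid 0.66
lip top z 47.16621404134242
panel +y edge, cover y 59.3
tongue +y edge 44.6
```

{"op": "carry_out", "data": {
  "commands": [1, -0.03, 0.02, -0.7, 0, 0, 0, 1, -0.05, 0.03, -1.4, 0, 0, 0, 1, -0.07, 0.04, -2.02, 0, 0, 0, 1, -0.07, 0.04, -2.02, 0, 0, 0, 1, -0.07, 0.04, -2.02, 0, 0, 0]
}}

```text
time_s: 7.02
ee_pos: [0.4946, -0.2569, 0.0766]
eef_rot: [-3.141, -0.263, 0.144]
force: [-0.2, -0.7, -1.4]
grip_width: 0.0138
```

```bash
python3 k.py w4
```

```text
t 7.0167 origin [29.7  0.4 55.1] tilt/roll/yaw [  0.03 -15.09   0.04] tip bot/top [-66.9   0.3  33.2] [-68.5   0.3  39. ] edge [-33.    0.3  38.1] [-37.2   0.3  53.6] kerb end [92.5  0.4 72. ] F [-0.2 -0.7 -1.4] 0.013799253164782787
cover tool ((-31.541358947753906, 0.6418838500976562), (194.06890869140625, 158.59609985351562), 0.18500493466854095) plane fit z=ax+by+c (trough) [2.4800e-01 2.2000e-02 6.2801e+01]
panel plane [ 2.6900e-01 -2.0000e-03  6.3061e+01] deg 15.05 z at 30,0 71.1 expected 70.5 resid 0.65
lip top z 47.56287563541258
panel +y edge, cover y 59.1
tongue +y edge 62.9
```

{"op": "carry_out", "data": {
  "commands": [1, -0.4, -0.06, -0.1, 0, 0, 0, 1, -0.79, -0.12, -0.2, 0, 0, 0, 1, -1.19, -0.18, -0.3, 0, 0, 0, 1, -1.58, -0.24, -0.4, 0, 0, 0, 1, -1.58, -0.24, -0.4, 0, 0, 0]
}}

```text
time_s: 7.48
ee_pos: [0.4782, -0.2596, 0.0729]
eef_rot: [-3.141, -0.264, 0.144]
force: [0.2, -0.6, -1.1]
grip_width: 0.0137
```

```bash
python3 k.py
```

```text
t 7.4833 origin [13.1  0.  51.3] tilt/roll/yaw [ 1.00e-02 -1.51e+01  2.00e-02] tip bot/top [-83.5   0.   29.4] [-85.1  -0.   35.2] edge [-49.6   0.   34.4] [-53.8   0.   49.9] kerb end [75.9  0.1 68.3] F [ 0.2 -0.6 -1.1] 0.013682351770319292
```

Tip is 10 mm under the lip with no contact force; continue 15 mm.

{"op": "carry_out", "data": {
  "commands": [1, -0.4, -0.05, -0.1, 0, 0, 0, 1, -0.79, -0.11, -0.2, 0, 0, 0, 1, -1.19, -0.16, -0.3, 0, 0, 0, 1, -1.5, -0.2, -0.38, 0, 0, 0, 1, -1.5, -0.2, -0.38, 0, 0, 0, 1, -1.5, -0.2, -0.38, 0, 0, 0]
}}

```text
time_s: 7.98
ee_pos: [0.4631, -0.2617, 0.0691]
eef_rot: [-3.141, -0.264, 0.144]
force: [0.1, 0.0, -1.4]
grip_width: 0.0136
```

```bash
python3 k.py w5
python3 - <<'E'
from h import *
im,_=cloud('scene'); cv2.imwrite('pics/s5.png',np.hstack([cv2.resize(cv2.imread('pics/w5.png'),(400,300)),cv2.resize(im[140:260,110:270],(400,300))]))
E
```

```text
t 7.9833 origin [-2.1  0.1 47.6] tilt/roll/yaw [ 1.00e-02 -1.51e+01  1.00e-02] tip bot/top [-98.7   0.1  25.6] [-1.003e+02  1.000e-01  3.140e+01] edge [-64.9   0.1  30.6] [-69.    0.1  46.1] kerb end [60.6  0.1 64.5] F [ 0.1  0.  -1.4] 0.013644568323665479
cover tool ((-16.818344116210938, -1.3525238037109375), (158.01165771484375, 166.3451385498047), 89.15704345703125) plane fit z=ax+by+c (trough) [2.2800e-01 4.0000e-03 6.3977e+01]
panel plane [2.6900e-01 3.0000e-03 6.3524e+01] deg 15.03 z at 30,0 63.0 expected 63.0 resid 0.65
lip top z 47.24828945659854
panel +y edge, cover y 63.6
tongue +y edge 78.4
```

View pics/s5.png

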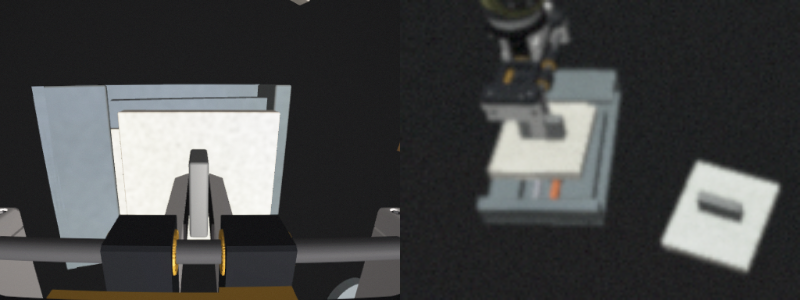

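{"op": "carry_out", "data": {
  "commands": [1, 0.16, 0.02, -0.3, -0.0063, 0.0436, 0, 1, 0.32, 0.05, -0.6, -0.0127, 0.088, 0, 1, 0.45, 0.06, -0.91, -0.0188, 0.131, 0, 1, 0.58, 0.08, -1.21, -0.025, 0.174, 0, 1, 0.58, 0.08, -1.21, -0.025, 0.174, 0, 1, 0.58, 0.08, -1.21, -0.025, 0.174, 0]
}}

```text
time_s: 8.58
ee_pos: [0.4695, -0.2605, 0.0568]
eef_rot: [-3.141, -0.089, 0.145]
force: [0.7, 0.3, -1.7]
grip_width: 0.0139
```

```bash
python3 k.py
```

```text
t 8.5833 origin [ 0.5  0.4 34.6] tilt/roll/yaw [ 0.03 -5.09  0.08] tip bot/top [-98.4   0.3  29.8] [-99.    0.3  35.8] edge [-64.2   0.3  28.9] [-65.6   0.3  44.8] kerb end [65.3  0.5 40.4] F [ 0.7  0.3 -1.7] 0.013851935470229585
```

{"op": "carry_out", "data": {
  "commands": [1, 0.05, -0.01, -0.32, -0.0063, 0.044, 0, 1, 0.1, -0.01, -0.62, -0.0127, 0.088, -0.001, 1, 0.1, -0.01, -0.62, -0.0127, 0.088, -0.001, 1, 0.1, -0.01, -0.62, -0.0127, 0.088, -0.001]
}}

```text
time_s: 8.92
ee_pos: [0.4706, -0.2605, 0.0506]
eef_rot: [-3.14, -0.002, 0.144]
force: [-0.5, 0.3, -1.0]
grip_width: 0.0135
```

```bash
python3 k.py w6
```

```text
t 8.9167 origin [-0.4  0.3 28.3] tilt/roll/yaw [ 0.07 -0.12  0.04] tip bot/top [-99.4   0.2  32.1] [-99.4   0.2  38.1] edge [-65.4   0.3  28.1] [-65.4   0.2  44.1] kerb end [64.6  0.4 28.4] F [-0.5  0.3 -1. ] 0.013531220206880372
cover tool ((-16.539894104003906, -10.42926025390625), (218.88018798828125, 138.68247985839844), 0.2845914661884308) plane fit z=ax+by+c (trough) [-2.5000e-02  3.0000e-03  4.3589e+01]
panel plane [1.0000e-03 1.0000e-03 4.3455e+01] deg 0.05 z at 30,0 43.5 expected 44.3 resid 0.63
lip top z 47.33261454030589
panel +y edge, cover y 66.0
tongue +y edge 77.8
```

{"op": "carry_out", "data": {
  "commands": [1, 0, -0.02, -0.05, 0, 0, 0, 1, 0, -0.02, -0.1, 0, 0, 0, 1, 0, -0.02, -0.1, 0, 0, 0]
}}

```text
time_s: 9.22
ee_pos: [0.4703, -0.2608, 0.0503]
eef_rot: [-3.141, -0.003, 0.144]
force: [-0.6, 2.3, 5.2]
grip_width: 0.0135
```

```bash
python3 k.py
```

```text
t 9.2167 origin [-0.6  0.  28. ] tilt/roll/yaw [ 0.05 -0.19  0.01] tip bot/top [-99.6  -0.   31.7] [-99.7  -0.   37.7] edge [-65.6  -0.   27.8] [-65.7  -0.   43.8] kerb end [64.4  0.  28.2] F [-0.6  2.3  5.2] 0.013485548976241041
```

Seated, with a gentle contact force of about 6 N. Release, then lift straight up.

{"op": "carry_out", "data": {
  "commands": [0.2, 0, 0, 0, 0, 0, 0, 0, 0, 0, 0, 0, 0, 0, 0, 0, 0, 0, 0, 0, 0, 0, 0, 0, 0, 0, 0, 0, 0, 0, 0, 0, 0, 0, 0, 0, 0, 0, 0, 0, 0, 0, 0, 0, 0, 0, 0, 0, 0]
}}

```text
time_s: 9.8
ee_pos: [0.4703, -0.2608, 0.0503]
eef_rot: [-3.141, -0.003, 0.144]
force: [0.3, 0.6, 0.6]
grip_width: 0.0472
```

{"op": "carry_out", "data": {
  "commands": [0, 0, 0, 1, 0, 0, 0, 0, 0, 0, 3, 0, 0, 0, 0, 0, 0, 6, 0, 0, 0, 0, 0, 0, 9, 0, 0, 0, 0, 0, 0, 12, 0, 0, 0, 0, 0, 0, 15, 0, 0, 0, 0, 0, 0, 18, 0, 0, 0, 0, 0, 0, 18, 0, 0, 0, 0, 0, 0, 18, 0, 0, 0]
}}

```text
time_s: 10.55
ee_pos: [0.4707, -0.261, 0.2322]
eef_rot: [3.14, -0.006, 0.144]
force: [0.1, 0.8, -1.5]
grip_width: 0.0467
```

Run:
```python
from h import *
print(ctrl.get_obs()['grip_width'],ctrl.get_obs()['time_s'])
im,W=cloud('wrist'); cv2.imwrite('pics/w7.png',im)
c,s=np.cos(.1435),np.sin(.1435); d=W-np.array([.471,-.2607,0]); X=np.dstack([d[...,0]*c+d[...,1]*s,-d[...,0]*s+d[...,1]*c,W[...,2]])*1e3
wh=(im.min(2)>140)&(abs(X[...,0])<100)&(abs(X[...,1])<75)&(abs(X[...,2]-44)<5)
print('cover',cv2.minAreaRect(X[wh][:,:2].astype(np.float32)),np.median(X[wh][:,2]))
x,y,z=X[wh].T; print('plane',np.linalg.lstsq(np.c_[x,y,np.ones_like(x)],z,rcond=None)[0].round(4))
print('y',np.percentile(y,[.5,99.5]),'x',np.percentile(x,[.5,99.5]))
```

```text
0.046704290368344316 10.55
cover ((-4.4031219482421875, -0.09439849853515625), (191.10533142089844, 149.3607635498047), 0.02212574891746044) 41.5980341147625
plane [-2.61000e-02  1.10000e-03  4.18106e+01]
y [-70.96564273  72.2665642 ] x [-99.35559064  89.69012563]
```

View pics/w7.png

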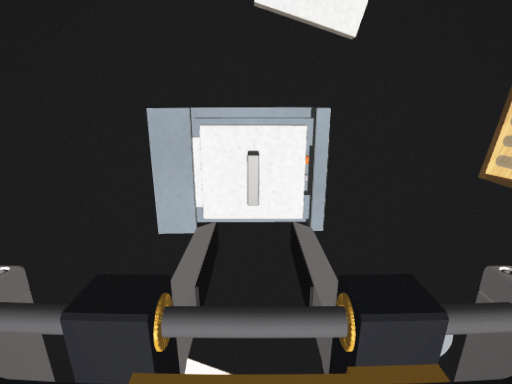

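Run:
```python
from h import *
im,W=cloud('wrist')
c,s=np.cos(.1435),np.sin(.1435); d=W-np.array([.471,-.2607,0]); X=np.dstack([d[...,0]*c+d[...,1]*s,-d[...,0]*s+d[...,1]*c,W[...,2]])*1e3
near=(abs(X[...,0])<140)&(abs(X[...,1])<95)
wh=near&(im.min(2)>200)&(X[...,2]>40)&(abs(X[...,0])<72)
x,y,z=X[wh].T; print('cover x',np.percentile(x,[.5,99.5]),'y',np.percentile(y,[.5,99.5]),'plane',np.linalg.lstsq(np.c_[x,y,np.ones_like(x)],z,rcond=None)[0].round(4),cv2.minAreaRect(X[wh][:,:2].astype(np.float32)))
t=near&(X[...,2]>38)&((X[...,0]<-80)|(X[...,0]>77)); print('trough y',np.percentile(X[t][:,1],[.5,99.5]),'x',np.percentile(X[t][:,0],[.5,99.5]))
```

```text
cover x [-64.38009757  62.79211065] y [-59.36098459  59.31425652] plane [-3.50000e-03 -2.70000e-03  4.39503e+01] ((-0.7519760131835938, -0.25992584228515625), (129.1692352294922, 119.42272186279297), 0.026552515104413033)
trough y [-78.33047312  79.49727436] x [-125.90496089   91.91901858]
```

Flat (plane at 44 mm, slope under 0.3°), centred to within 1 mm, and tongue under the lip. Handing in.

```bash
python3 -c "
from station import ticket; print(ticket.hand_in())"
```

```text
the job is handed in; nothing more can be done
None
```

The white cover with the tongue now closes the trough, and the job is handed in. I gripped it by its rib, tilted it 15°, slid the tongue about 25 mm under the lip, lowered it flat and only then let go. The arm then backed off straight up, clear of everything. It took about 11 s, and the plain blank was never touched.

Last checks, from the wrist camera after release:
- **Flatness:** the panel top is at 44 mm, tilted less than 0.3°, as expected for a cover resting on the runners.
- **Sideways:** the panel centre is 0.3 mm from the trough centre I had estimated. The trough's own edges in that picture put its centre 0.6 mm to the other side, so it is centred to within about 1 mm.
- **Along the trough:** the cover sits 0.8 mm towards the lip from its nominal position, and the yaw error is under 0.1°.
- **Forces:** sliding in showed no contact force, and seating the cover pressed about 6 N.

My first check after release gave a wrong cover outline because its brightness threshold also picked up the grey trough. I repeated it with a stricter threshold, and the figures above come from that second measurement. Before release, several of the automatic cover-outline and edge readings failed the same way, so there I relied on the arm's pose and the measured panel plane instead.

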